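# Find the full tea tin by feel

### The arm

A 7-joint arm with a two-finger parallel gripper is mounted at the origin on a cart in front of the work surface, level with it; the furniture and walls round the work are solid. World frame = base frame: x ahead of the robot, y to its left, z up, the work surface at z = 0. Lengths are in m, angles in rad, forces in N, time in s.
With the tool pointing down it reaches from about 0.4 to 0.925 m from the base axis. Payload 5.6 kg.
Tool frame: the origin (TCP) lies on the mounting face of the last link; the fingertips stand 173 mm ahead of it and the grasp point (between the pads) lies 155 mm ahead of it (ctrl.tip_reach is the distance from the TCP to the fingertips, in m); z points along the fingers, y is the line along which they close (so a half turn about z gives the same grasp; the last joint's range is limited). The gripper opens to 85 mm and grips with 20 to 120 N. Pads are 22 mm wide; open, the fingers measure 114 mm over their backs; the gripper's body (76 mm by 85 mm) begins 54 mm behind the grasp point. The pads swing forward as they close: fully open they stand 13 mm farther back than shut.
Start: joints at [-1.365, 0.468, -0.012, 1.603, 0.006, 1.071, -0.056], TCP at [0.16, 0.63, 0.405] pointing down, gripper open.
Joint ranges: [-2.53, 2.53], [-0.31, 2.02], [-1.57, 1.55], [0.28, 2.44], [-1.29, 4.43], [0.15, 1.84], [-2.92, 2.92]. Speed limits (rad/s): [2.57, 2.57, 3.14, 3.14, 3.14, 3.14, 3.14].

### API

Orientations are given as a unit quaternion [w, x, y, z].
In Python, from plant import status, viewer, ctrl, cut_out gives the robot as it stands.
- The arm moves only by the tool apply_moves, never from a script. Its argument "deltas" is a list of rows, each an object of numbers: "jaw": the closure, from 0 (fully open) to 1 (shut); "x", "y", "z": the shift along the tool's x, y, z as a fraction of full scale; "ax", "ay", "az": the turn, a rotation vector about the tool's x, y, z as a fraction of full scale. In form: [{"jaw": .., "x": .., "y": .., "z": .., "ax": .., "ay": .., "az": ..}, ...]. A call has exactly 10 rows; each row shifts and turns the commanded pose from where the row before left it, along the tool's axes as they then stand; what a row does not reach is not made up. Full scale, the value 1, is 30 mm for a shift and 8 degrees for a turn. A row lasts 1/8 s, in which the tool goes at most 62.5 mm and 10.7 degrees, less where a joint would pass 70% of its speed; a pose out of reach is approached as far as the arm can. A call with a number of a shift or a turn outside -1 to 1 is refused whole. A call with a gripper value outside its range is refused whole. The fingers move at their own pace and stop on an object; the grip force is fixed at half the most. Time passes only in rows, so rows that do not move let the fingers close, or fill a call up. It gives the time, the measured TCP pose, the force, the opening and the grip force at its end, in the units of the state.
- status.observe(): the state, without advancing time (a new reading comes with each control period).
- viewer.snapshot(name): name is "side" or "top"; returns (picture, depth): 480x640x3 uint8, red, green, blue; 480x640 float32, m along the optical axis (not along the pixel's ray), 0 where there is no reading.
- viewer.camera_info(name): a dict with "fx", "fy", "cx", "cy" (pixels), "dist" ([k1, k2, p1, p2, k3] as OpenCV has them; the pictures are not rectified), "camera_from_world" (4x4, takes a point from world to camera coordinates). Camera axes: x right, y up, looking along -z (the intrinsics and any distortion apply to the point x, -y, -z); pixel columns grow to the right and rows downward; lengths in m; the calibration is good to about 2 mm. A picture is of the moment at which its call begins. camera_info takes no time and is no camera call.
- ctrl.finish_job(): hands the job in; it is judged then, once.
Trained networks look in the newest picture that a camera, given by its name, has taken for a name from the list of things; names that differ only in an ending like _2 or _b are one class to them, and where a whole thing is asked for, a point or a joint stands for the part that bears it (a point fixed in the world has none). Each returns a list of dicts, best first, with "score" (0 to 1); they miss things now and then, are a little off and sometimes report something else, mostly with a low value. They report only what shows in the picture. A call takes as long as a camera call. They do not tell look-alikes from the thing itself.
- cut_out(camera, query): "pixels" (480x640 bool, what is visible of it) and "point" ([column, row] in pixels, amid what is visible of it).
The state is a dict: "t": time; "joint_pos": joint angles; "qvel": joint speeds; "tau": joint torques, N m; "tcp_pos": TCP position; "orientation": TCP orientation; "ft_force": force on the tool from outside, world axes, zero at the start; "ft_torque": the same for the moment, N m; "gripper_width": opening from 0.0 (shut) to 1.0 (fully open); "gripper_force": force on a finger pad.
Only numpy, scipy, OpenCV 4.12 (cv2) and the standard library are available. Lean on these libraries where they do the work, as an engineer would, in place of code of your own. Each camera call takes 0.05 s, during which the arm holds its last target. There are 200 camera calls.

### The job

One of the three matching tea tins is still full and the other two are nearly empty: heft them to feel which is the heaviest. Stand the two lighter tins upright on top of the narrow wooden ledge, and finish holding the heaviest one up, upright and well clear (more than 10 cm) above the worktop; the job ends while you still hold it, so do not put it down. Keep the tins upright and leave the mug, the jam jar and the salt shaker where they are.

Things in the scene. Friction and masses are not known exactly. Their poses are not given: they have to be found in the camera images.
- tin_a: one of three tea tins that look exactly alike: upright closed round tin, green body with a brass-coloured lid (the lid is fixed shut), 56 mm across and 84 mm high, straight sided; origin at the centre of its underside, z up along its axis. Its contents are hidden: the full tin weighs 550 to 700 g, the two nearly empty ones 150 to 280 g each (they may differ); any of the three can be the full one
- tin_b: one of three tea tins that look exactly alike: upright closed round tin, green body with a brass-coloured lid (the lid is fixed shut), 56 mm across and 84 mm high, straight sided; origin at the centre of its underside, z up along its axis. Its contents are hidden: the full tin weighs 550 to 700 g, the two nearly empty ones 150 to 280 g each (they may differ); any of the three can be the full one
- tin_c: one of three tea tins that look exactly alike: upright closed round tin, green body with a brass-coloured lid (the lid is fixed shut), 56 mm across and 84 mm high, straight sided; origin at the centre of its underside, z up along its axis. Its contents are hidden: the full tin weighs 550 to 700 g, the two nearly empty ones 150 to 280 g each (they may differ); any of the three can be the full one
- ledge: narrow wooden ledge: a board 260 mm long (along its own y) and only 48 mm deep (along its own x), 16 mm thick, on two legs 100 mm either side of its middle, with a thin bar between them; its flat top is 80 mm above the worktop; fixed, does not move; origin under its middle at worktop height
- ledge_top (a point): middle of the ledge's flat top, 80 mm above the worktop; y along the ledge, z up
- mug: white mug with a handle, 83x116x94 mm, loose; origin at the centre of its underside; leave it
- jam: round glass jam jar with a lid, 69 mm across, 99 mm high, loose; origin at the centre of its underside; leave it
- salt_shaker: small grey and clear salt shaker, 44 mm across, 90 mm high, loose; origin at the centre of its underside; leave it
Not all that is in view belongs to the job. Leave any blue look-alike of the tin_b alone. What is shaped like the tin_c but purple is not meant.

How it is judged:
By the outcome, as a careful person would: the job done as asked, in the order asked, and still so for the second after the job is handed in, while the arm keeps its last pose, push and grip.
It also fails if it takes over 70 s, if anything falls off the work surface, if the arm or the gripper's body presses on something with over 40 N, if the wrist force passes 120 N, or if a joint passes its speed limit or range.

## Working session

There is one attempt and no reset: what is moved stays moved. The work goes in short steps, Python scripts to look and compute and a tool call to move; the robot and the scene stay as the last step left them, time stands still between calls to the robot, and variables do not carry over. Pictures are saved under pics/ and viewed, at most 10 in all, crops included, and the job is handed in when it is done.

Besides the shell and the picture viewer there is one more tool, called after "Emit:" by a JSON object that holds its "api" and its "payload", one argument or row to a line. apply_moves: Moves the arm, as the interface text tells. Its arguments: {"type":"object","properties":{"deltas":{"type":"array","items":{"type":"object","properties":{"jaw":{"type":"number"},"x":{"type":"number"},"y":{"type":"number"},"z":{"type":"number"},"ax":{"type":"number"},"ay":{"type":"number"},"az":{"type":"number"}}}}},"required":["deltas"]}

```bash
mkdir -p pics
cat > h.py <<'E'
import numpy as np, cv2
from plant import status, viewer, ctrl, cut_out
def world(cam, mask, depth):
    i=viewer.camera_info(cam); K=np.array([[i['fx'],0,i['cx']],[0,i['fy'],i['cy']],[0,0,1.]])
    v,u=np.nonzero(mask&(depth>0)); d=depth[v,u]
    n=cv2.undistortPoints(np.c_[u,v].astype(float)[:,None],K,np.array(i['dist'],float))[:,0]
    P=np.c_[n[:,0]*d,-n[:,1]*d,-d,np.ones(len(d))]
    return (P@np.linalg.inv(np.array(i['camera_from_world'])).T)[:,:3],u,v
def save(cam,name):
    p,d=viewer.snapshot(cam); cv2.imwrite('pics/'+name,p[:,:,::-1]); return p,d
E
python3 - <<'E'
from h import *
for c in ('top','side'):
    p,d=save(c,c+'0.png')
    for q in ('tin_a','ledge','mug','jam','salt_shaker'):
        for r in cut_out(c,q):
            if r['score']<0.2: continue
            P,u,v=world(c,r['pixels'],d)
            print(c,q,round(r['score'],2),np.round(r['point']),len(P),np.round(np.percentile(P,[2,50,98],axis=0),3).tolist(), np.median(p[v,u],axis=0))
s=status.observe();print(s)
E
```

```text
top tin_a 0.91 [261. 325.] 637 [[0.367, 0.147, -0.001], [0.392, 0.172, 0.082], [0.417, 0.2, 0.087]] [ 87.  41. 117.]
top tin_a 0.75 [268. 162.] 725 [[0.725, 0.143, -0.001], [0.745, 0.168, 0.081], [0.781, 0.196, 0.087]] [ 20.  65. 142.]
top tin_a 0.6 [269. 212.] 619 [[0.613, 0.134, 0.016], [0.636, 0.158, 0.082], [0.665, 0.186, 0.087]] [150. 128.  47.]
top tin_a 0.27 [448. 253.] 2623 [[0.501, -0.357, 0.072], [0.543, -0.233, 0.079], [0.584, -0.113, 0.084]] [128.  81.  45.]
top mug 0.7 [308. 130.] 1259 [[0.746, 0.028, 0.004], [0.824, 0.064, 0.049], [0.849, 0.101, 0.096]] [97. 93. 92.]
top jam 0.97 [377. 172.] 987 [[0.69, -0.109, 0.002], [0.714, -0.077, 0.096], [0.751, -0.048, 0.102]] [149. 140. 140.]
top jam 0.66 [311. 133.] 1289 [[0.748, 0.026, 0.003], [0.824, 0.064, 0.049], [0.849, 0.101, 0.096]] [98. 95. 93.]
top salt_shaker 0.57 [448. 165.] 384 [[0.727, -0.267, 0.003], [0.739, -0.246, 0.069], [0.76, -0.232, 0.09]] [84.  82.5 82.5]
side tin_a 0.97 [360. 235.] 920 [[0.724, 0.142, 0.001], [0.74, 0.152, 0.051], [0.775, 0.196, 0.084]] [12. 35. 99.]
side tin_a 0.92 [255. 288.] 1350 [[0.417
[... 1043 characters left out ...]
nt_pos': array([-1.36498724,  0.46748601, -0.01161372,  1.60270724,  0.0059569 ,
        1.07144229, -0.05630217]), 'qvel': array([-0.0001477 , -0.00048015,  0.00190385, -0.00073099, -0.00041262,
        0.00034629, -0.00220458]), 'tau': array([ 7.71021246e-05, -5.31939697e+01,  2.14185758e-02, -2.51522291e+01,
        1.13648741e-02,  1.45686350e-03, -1.37926517e-05]), 'tcp_pos': array([0.16008358, 0.62996925, 0.40469644]), 'orientation': array([-2.30980941e-06,  1.24124524e-01,  9.92266649e-01, -3.98785081e-06]), 'ft_force': array([ 1.16536337,  0.27390328, -0.43811704]), 'ft_torque': array([-0.04891121,  0.0467793 ,  0.03326631]), 'gripper_force': 0.0, 'gripper_width': 0.9984982549289073}
```

View pics/top0.png

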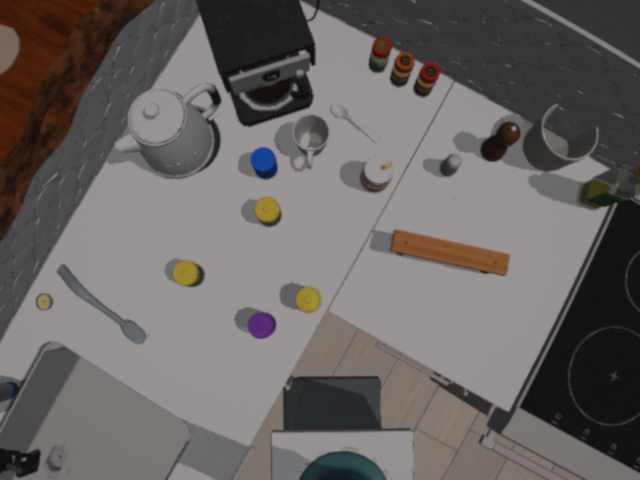

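View pics/side0.png

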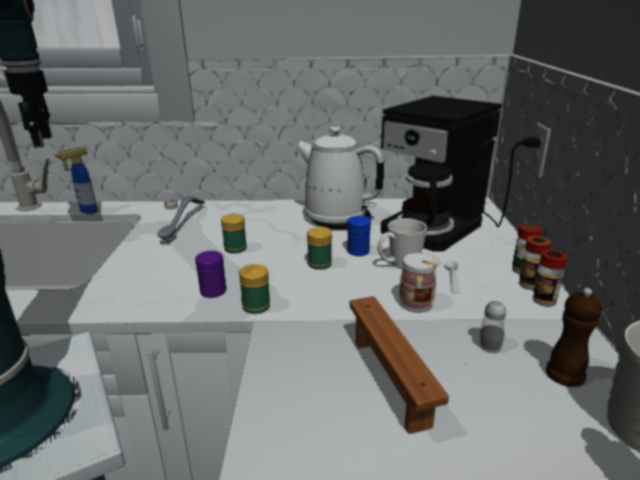

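Candidates, top view: brass-lidded green tins at (267,210), (186,273) and (308,300). The look-alikes are blue at (263,163) and purple at (261,325). In the side view the same tins are at (319,248), (234,233) and (255,288). The ledge is at (450,253). Next I fit exact centres and check a close crop.

```bash
cat >> h.py <<'E'
def cloud(cam):
    p,d=viewer.snapshot(cam); P,u,v=world(cam,np.ones(d.shape,bool),d); return p,P,u,v
def circ(P,c,z0,z1,r=.045):
    Q=P[(np.hypot(*(P[:,:2]-c).T)<r)&(P[:,2]>z0)&(P[:,2]<z1)]
    if len(Q)<20: return None
    (x,y),R=cv2.minEnclosingCircle(Q[:,:2].astype(np.float32)); return np.round([x,y,R,Q[:,0].mean(),Q[:,1].mean(),np.median(Q[:,2]),len(Q)],4)
E
python3 - <<'E'
from h import *
for c in ('top','side'):
    p,P,u,v=cloud(c)
    for n,q in dict(A=(.44,.072),B=(.638,.158),C=(.499,.333)).items(): print(c,n,circ(P,q,.077,.092))
    m=(P[:,2]>.074)&(P[:,2]<.088)&(abs(P[:,0]-.54)<.07)&(abs(P[:,1]+.235)<.16)
    r=cv2.minAreaRect(P[m][:,:2].astype(np.float32)); print(c,'ledge',r,np.median(P[m],axis=0)); print(np.round(cv2.boxPoints(r),3).tolist())
    if c=='side': cv2.imwrite('pics/crop.png',cv2.resize(p[200:330,180:400,::-1],None,fx=3,fy=3))
E
```

```text
top A [4.450e-01 7.260e-02 2.780e-02 4.459e-01 7.250e-02 8.240e-02 5.080e+02]
top B [6.406e-01 1.606e-01 2.810e-02 6.400e-01 1.606e-01 8.240e-02 4.990e+02]
top C [5.047e-01 3.370e-01 2.880e-02 5.044e-01 3.364e-01 8.270e-02 5.300e+02]
top ledge ((0.543562114238739, -0.2357352375984192), (0.2613975703716278, 0.04947406053543091), 77.35250854492188) [ 0.54331463 -0.23343112  0.07938787]
[[0.4909999966621399, -0.3580000102519989], [0.5389999747276306, -0.36899998784065247], [0.5960000157356262, -0.11400000005960464], [0.5479999780654907, -0.10300000011920929]]
side A [4.451e-01 7.240e-02 2.900e-02 4.431e-01 6.870e-02 8.260e-02 3.950e+02]
side B [6.392e-01 1.605e-01 2.900e-02 6.375e-01 1.569e-01 8.250e-02 2.610e+02]
side C [5.025e-01 3.353e-01 2.920e-02 5.008e-01 3.321e-01 8.270e-02 2.140e+02]
side ledge ((0.541927695274353, -0.23670807480812073), (0.26205575466156006, 0.04978080838918686), 77.10456848144531) [ 0.53432512 -0.26799546  0.08006265]
[[0.4880000054836273, -0.35899999737739563], [0.5370000004768372, -0.3700000047683716], [0.5950000286102295, -0.11500000208616257], [0.546999990940094, -0.10300000011920929]]
```

View pics/crop.png

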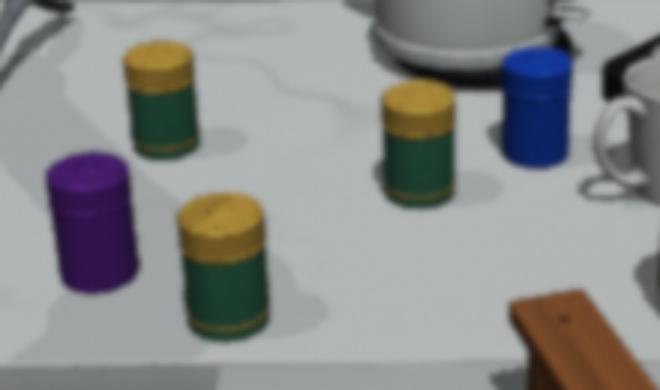

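The crop shows three brass/green tins at crop pixels (160,100), (420,140) and (223,265), clearly different from the purple and blue ones. I start with tin C.

```bash
cat >> h.py <<'E'
def rot():
    from scipy.spatial.transform import Rotation as R
    q=status.observe()['orientation']; return R.from_quat([q[1],q[2],q[3],q[0]])
def togo(x,y,z):
    s=status.observe(); M=rot().as_matrix(); d=np.array([x,y,z])-s['tcp_pos']
    print('t',round(s['t'],2),'tcp',np.round(s['tcp_pos'],4),'tool units',np.round(M.T@d/.03,3),'f',np.round(s['ft_force'],2),'w',round(s['gripper_width'],3))
    G=np.array([[0,1,0],[1,0,0],[0,0,-1.]]); from scipy.spatial.transform import Rotation as R
    print('turn units',np.round(R.from_matrix(M.T@G).as_rotvec(degrees=True)/8,3))
E
python3 - <<'E'
from h import *
from scipy.spatial.transform import Rotation as R
togo(.5035,.336,.33)
M=rot(); d=np.array([.3435,-.294,-.075])/10/.03
for k in range(10):
    print(np.round((M*R.from_rotvec([0,0,7.57*k],degrees=True)).as_matrix().T@d,2))
E
```

```text
t 0.7 tcp [0.1601 0.63   0.4047] tool units [-13.509  -6.679   2.49 ] f [ 0.09  0.08 -0.19] w 1.003
turn units [ 1.000e-03 -1.000e-03  9.468e+00]
[-1.35 -0.67  0.25]
[-1.43 -0.48  0.25]
[-1.48 -0.29  0.25]
[-1.5  -0.09  0.25]
[-1.5   0.1   0.25]
[-1.48  0.3   0.25]
[-1.42  0.49  0.25]
[-1.35  0.68  0.25]
[-1.25  0.85  0.25]
[-1.12  1.01  0.25]
```

Emit:
{"api": "apply_moves", "payload": {
  "deltas": [
    {"jaw": 0, "x": -0.9, "y": -0.45, "z": 0.1, "az": 0.947},
    {"jaw": 0, "x": -0.95, "y": -0.32, "z": 0.1, "az": 0.947},
    {"jaw": 0, "x": -1, "y": -0.2, "z": 0.1, "az": 0.947},
    {"jaw": 0, "x": -1, "y": -0.06, "z": 0.1, "az": 0.947},
    {"jaw": 0, "x": -1, "y": 0.07, "z": 0.1, "az": 0.947},
    {"jaw": 0, "x": -1, "y": 0.2, "z": 0.1, "az": 0.947},
    {"jaw": 0, "x": -0.95, "y": 0.33, "z": 0.1, "az": 0.947},
    {"jaw": 0, "x": -0.9, "y": 0.45, "z": 0.1, "az": 0.947},
    {"jaw": 0, "x": -0.83, "y": 0.57, "z": 0.1, "az": 0.947},
    {"jaw": 0, "x": -0.75, "y": 0.67, "z": 0.1, "az": 0.947}
  ]
}}

```text
$.deltas[0]: bad value
```

```bash
python3 -c "
from h import *
togo(.5035,.336,.205)"
```

```text
t 0.7 tcp [0.1601 0.63   0.4047] tool units [-13.509  -6.679   6.657] f [ 0.09  0.08 -0.19] w 1.003
turn units [ 1.000e-03 -1.000e-03  9.468e+00]
```

Emit:
{"api": "apply_moves", "payload": {
  "deltas": [
    {"jaw": 0, "x": -0.9, "y": -0.45, "z": 0.1, "ax": 0, "ay": 0, "az": 0.947},
    {"jaw": 0, "x": -0.95, "y": -0.32, "z": 0.1, "ax": 0, "ay": 0, "az": 0.947},
    {"jaw": 0, "x": -1, "y": -0.2, "z": 0.1, "ax": 0, "ay": 0, "az": 0.947},
    {"jaw": 0, "x": -1, "y": -0.06, "z": 0.1, "ax": 0, "ay": 0, "az": 0.947},
    {"jaw": 0, "x": -1, "y": 0.07, "z": 0.1, "ax": 0, "ay": 0, "az": 0.947},
    {"jaw": 0, "x": -1, "y": 0.2, "z": 0.1, "ax": 0, "ay": 0, "az": 0.947},
    {"jaw": 0, "x": -0.95, "y": 0.33, "z": 0.1, "ax": 0, "ay": 0, "az": 0.947},
    {"jaw": 0, "x": -0.9, "y": 0.45, "z": 0.1, "ax": 0, "ay": 0, "az": 0.947},
    {"jaw": 0, "x": -0.83, "y": 0.57, "z": 0.1, "ax": 0, "ay": 0, "az": 0.947},
    {"jaw": 0, "x": -0.75, "y": 0.67, "z": 0.1, "ax": 0, "ay": 0, "az": 0.947}
  ]
}}

```text
t: 1.95
tcp_pos: [0.3902, 0.4326, 0.3748]
orientation: [-0.0, 0.709, 0.706, 0.0]
ft_force: [-0.8, -0.6, -0.3]
gripper_width: 0.998
gripper_force: 0.0
```

```bash
python3 -c "
from h import *
togo(.5035,.336,.205)"
```

```text
t 1.95 tcp [0.3902 0.4326 0.3748] tool units [-3.205  3.788  5.66 ] f [-0.79 -0.65 -0.26] w 0.998
turn units [ 0.002 -0.004 -0.032]
```

Emit:
{"api": "apply_moves", "payload": {
  "deltas": [
    {"jaw": 0, "x": -0.8, "y": 0.95, "z": 0.2, "ax": 0, "ay": 0, "az": -0.03},
    {"jaw": 0, "x": -0.8, "y": 0.95, "z": 0.2, "ax": 0, "ay": 0, "az": 0},
    {"jaw": 0, "x": -0.8, "y": 0.95, "z": 0.2, "ax": 0, "ay": 0, "az": 0},
    {"jaw": 0, "x": -0.8, "y": 0.94, "z": 0.2, "ax": 0, "ay": 0, "az": 0},
    {"jaw": 0, "x": 0, "y": 0, "z": 0.5, "ax": 0, "ay": 0, "az": 0},
    {"jaw": 0, "x": 0, "y": 0, "z": 0.5, "ax": 0, "ay": 0, "az": 0},
    {"jaw": 0, "x": 0, "y": 0, "z": 0.5, "ax": 0, "ay": 0, "az": 0},
    {"jaw": 0, "x": 0, "y": 0, "z": 0.4, "ax": 0, "ay": 0, "az": 0},
    {"jaw": 0, "x": 0, "y": 0, "z": 0.2, "ax": 0, "ay": 0, "az": 0},
    {"jaw": 0, "x": 0, "y": 0, "z": 0, "ax": 0, "ay": 0, "az": 0}
  ]
}}

```text
t: 3.2
tcp_pos: [0.5034, 0.3377, 0.2873]
orientation: [0.0, 0.706, 0.709, -0.0]
ft_force: [-0.7, 0.0, 0.0]
gripper_width: 1.002
gripper_force: 0.0
```

```bash
python3 -c "
from h import *
togo(.5035,.336,.205)"
```

```text
t 3.2 tcp [0.5034 0.3377 0.2873] tool units [-0.054  0.005  2.743] f [-0.69  0.02  0.04] w 1.002
turn units [-0.003  0.003  0.03 ]
```

Emit:
{"api": "apply_moves", "payload": {
  "deltas": [
    {"jaw": 0, "x": -0.05, "y": 0, "z": 0.8, "ax": 0, "ay": 0, "az": 0},
    {"jaw": 0, "x": 0, "y": 0, "z": 0.8, "ax": 0, "ay": 0, "az": 0},
    {"jaw": 0, "x": 0, "y": 0, "z": 0.7, "ax": 0, "ay": 0, "az": 0},
    {"jaw": 0, "x": 0, "y": 0, "z": 0.44, "ax": 0, "ay": 0, "az": 0},
    {"jaw": 0, "x": 0, "y": 0, "z": 0, "ax": 0, "ay": 0, "az": 0},
    {"jaw": 1, "x": 0, "y": 0, "z": 0, "ax": 0, "ay": 0, "az": 0},
    {"jaw": 1, "x": 0, "y": 0, "z": 0, "ax": 0, "ay": 0, "az": 0},
    {"jaw": 1, "x": 0, "y": 0, "z": 0, "ax": 0, "ay": 0, "az": 0},
    {"jaw": 1, "x": 0, "y": 0, "z": 0, "ax": 0, "ay": 0, "az": 0},
    {"jaw": 1, "x": 0, "y": 0, "z": 0, "ax": 0, "ay": 0, "az": 0}
  ]
}}

```text
t: 4.45
tcp_pos: [0.5041, 0.3364, 0.2068]
orientation: [0.0, 0.706, 0.708, 0.001]
ft_force: [-0.5, -0.7, 6.3]
gripper_width: 0.656
gripper_force: 64.3
```

```bash
python3 -c "
from h import *
togo(.5035,.336,.205)"
```

```text
t 4.45 tcp [0.5041 0.3364 0.2068] tool units [-0.012 -0.02   0.059] f [-0.5  -0.69  6.29] w 0.656
turn units [ 0.013 -0.011  0.027]
```

Emit:
{"api": "apply_moves", "payload": {
  "deltas": [
    {"jaw": 1, "x": 0, "y": 0, "z": -0.3, "ax": 0, "ay": 0, "az": 0},
    {"jaw": 1, "x": 0, "y": 0, "z": -0.8, "ax": 0, "ay": 0, "az": 0},
    {"jaw": 1, "x": 0, "y": 0, "z": -0.9, "ax": 0, "ay": 0, "az": 0},
    {"jaw": 1, "x": 0, "y": 0, "z": -0.9, "ax": 0, "ay": 0, "az": 0},
    {"jaw": 1, "x": 0, "y": 0, "z": -0.9, "ax": 0, "ay": 0, "az": 0},
    {"jaw": 1, "x": 0, "y": 0, "z": -0.6, "ax": 0, "ay": 0, "az": 0},
    {"jaw": 1, "x": 0, "y": 0, "z": -0.3, "ax": 0, "ay": 0, "az": 0},
    {"jaw": 1, "x": 0, "y": 0, "z": 0, "ax": 0, "ay": 0, "az": 0},
    {"jaw": 1, "x": 0, "y": 0, "z": 0, "ax": 0, "ay": 0, "az": 0},
    {"jaw": 1, "x": 0, "y": 0, "z": 0, "ax": 0, "ay": 0, "az": 0}
  ]
}}

```text
t: 5.7
tcp_pos: [0.5033, 0.3359, 0.3455]
orientation: [-0.0, 0.706, 0.708, -0.001]
ft_force: [-0.2, 0.1, -2.9]
gripper_width: 0.654
gripper_force: 64.1
```

```bash
python3 -c "
from h import *
togo(.5035,.336,.2065)
p,d=save('top','t.png');print(status.observe()['ft_force'],status.observe()['gripper_force'])
p,d=save('side','t.png');print(status.observe()['ft_force'])"
```

```text
t 5.7 tcp [0.5033 0.3359 0.3455] tool units [0.009 0.011 4.634] f [-0.2   0.06 -2.85] w 0.654
turn units [-0.009  0.008  0.028]
[-0.19306023  0.6509274  -1.67243322] 64.05397927388549
[ 0.01768296  0.96340393 -2.20341328]
```

Emit:
{"api": "apply_moves", "payload": {
  "deltas": [
    {"jaw": 1, "x": -0.5, "y": 0.08, "z": 0, "ax": 0, "ay": 0, "az": 0.03},
    {"jaw": 1, "x": -1, "y": 0.08, "z": 0, "ax": 0, "ay": 0, "az": 0},
    {"jaw": 1, "x": -1, "y": 0.08, "z": 0, "ax": 0, "ay": 0, "az": 0},
    {"jaw": 1, "x": -1, "y": 0.08, "z": 0, "ax": 0, "ay": 0, "az": 0},
    {"jaw": 1, "x": -1, "y": 0.08, "z": 0, "ax": 0, "ay": 0, "az": 0},
    {"jaw": 1, "x": -1, "y": 0.08, "z": 0, "ax": 0, "ay": 0, "az": 0},
    {"jaw": 1, "x": -1, "y": 0.08, "z": 0, "ax": 0, "ay": 0, "az": 0},
    {"jaw": 1, "x": -1, "y": 0.08, "z": 0, "ax": 0, "ay": 0, "az": 0},
    {"jaw": 1, "x": -1, "y": 0.08, "z": 0, "ax": 0, "ay": 0, "az": 0},
    {"jaw": 1, "x": -1, "y": 0.08, "z": 0, "ax": 0, "ay": 0, "az": 0}
  ]
}}

```text
t: 7.05
tcp_pos: [0.5272, 0.0488, 0.3466]
orientation: [0.0, 0.708, 0.707, -0.0]
ft_force: [-0.4, 0.6, -2.6]
gripper_width: 0.654
gripper_force: 64.0
```

Emit:
{"api": "apply_moves", "payload": {
  "deltas": [
    {"jaw": 1, "x": -1, "y": 0, "z": 0, "ax": 0, "ay": 0, "az": 0},
    {"jaw": 1, "x": -1, "y": 0, "z": 0, "ax": 0, "ay": 0, "az": 0},
    {"jaw": 1, "x": -1, "y": 0, "z": 0, "ax": 0, "ay": 0, "az": 0},
    {"jaw": 1, "x": -1, "y": 0, "z": 0, "ax": 0, "ay": 0, "az": 0},
    {"jaw": 1, "x": -1, "y": 0, "z": 0, "ax": 0, "ay": 0, "az": 0},
    {"jaw": 1, "x": -1, "y": 0, "z": 0, "ax": 0, "ay": 0, "az": 0},
    {"jaw": 1, "x": -1, "y": 0, "z": 0, "ax": 0, "ay": 0, "az": 0},
    {"jaw": 1, "x": -1, "y": 0, "z": 0, "ax": 0, "ay": 0, "az": 0},
    {"jaw": 1, "x": -1, "y": 0, "z": 0, "ax": 0, "ay": 0, "az": 0},
    {"jaw": 1, "x": -1, "y": 0, "z": 0, "ax": 0, "ay": 0, "az": 0}
  ]
}}

```text
t: 8.3
tcp_pos: [0.5265, -0.2509, 0.3466]
orientation: [0.0, 0.708, 0.707, -0.0]
ft_force: [0.1, -0.1, -2.2]
gripper_width: 0.652
gripper_force: 64.0
```

```bash
python3 -c "
from h import *
togo(.5274,-.3045,.2868)"
```

```text
t 8.3 tcp [ 0.5265 -0.2509  0.3466] tool units [-1.786  0.034  1.993] f [ 0.11 -0.11 -2.2 ] w 0.652
turn units [-0.001  0.001 -0.012]
```

Emit:
{"api": "apply_moves", "payload": {
  "deltas": [
    {"jaw": 1, "x": -0.9, "y": 0.03, "z": 0, "ax": 0, "ay": 0, "az": 0},
    {"jaw": 1, "x": -0.6, "y": 0, "z": 0, "ax": 0, "ay": 0, "az": 0},
    {"jaw": 1, "x": -0.2, "y": 0, "z": 0.3, "ax": 0, "ay": 0, "az": 0},
    {"jaw": 1, "x": 0, "y": 0, "z": 0.5, "ax": 0, "ay": 0, "az": 0},
    {"jaw": 1, "x": 0, "y": 0, "z": 0.4, "ax": 0, "ay": 0, "az": 0},
    {"jaw": 1, "x": 0, "y": 0, "z": 0.3, "ax": 0, "ay": 0, "az": 0},
    {"jaw": 1, "x": 0, "y": 0, "z": 0.2, "ax": 0, "ay": 0, "az": 0},
    {"jaw": 1, "x": 0, "y": 0, "z": 0.1, "ax": 0, "ay": 0, "az": 0},
    {"jaw": 1, "x": 0, "y": 0, "z": 0.05, "ax": 0, "ay": 0, "az": 0},
    {"jaw": 1, "x": 0, "y": 0, "z": 0, "ax": 0, "ay": 0, "az": 0}
  ]
}}

```text
t: 9.55
tcp_pos: [0.5284, -0.3001, 0.2912]
orientation: [0.0, 0.707, 0.707, 0.0]
ft_force: [0.7, 0.0, -2.9]
gripper_width: 0.648
gripper_force: 64.0
```

```bash
python3 -c "
from h import *
togo(.5274,-.3045,.2868)
p,P,u,v=cloud('side');cv2.imwrite('pics/pl1.png',cv2.resize(p[230:450,300:520,::-1],None,fx=2.5,fy=2.5))"
```

```text
t 9.55 tcp [ 0.5284 -0.3001  0.2912] tool units [-0.148 -0.032  0.147] f [ 0.69  0.01 -2.94] w 0.648
turn units [ 0.003  0.001 -0.003]
```

View pics/pl1.png

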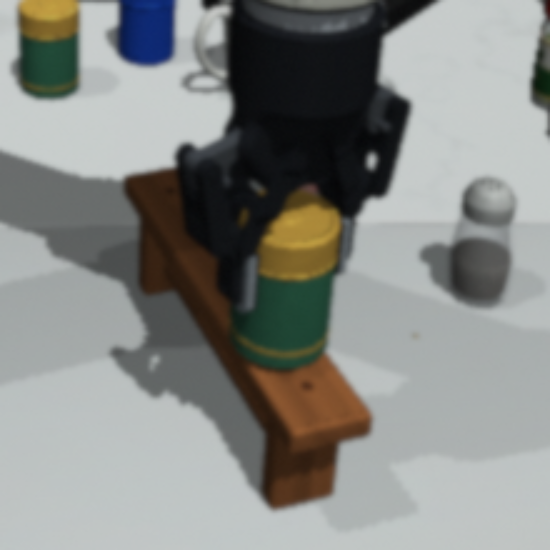

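The tin hangs clear, just above the ledge, but looks slightly tilted in the grip. I measure the tilt before lowering it.

```bash
cat >> h.py <<'E'
def tilt(cam,c,r=.05,zmin=.1):
    # green body points: fit cylinder axis by least squares (radius 28 mm)
    from scipy.optimize import least_squares
    p,P,u,v=cloud(cam); hsv=cv2.cvtColor(p,cv2.COLOR_RGB2HSV)[v,u]
    m=(np.hypot(*(P[:,:2]-c).T)<r)&(hsv[:,0]>48)&(hsv[:,0]<92)&(hsv[:,1]>90)&(P[:,2]>zmin)
    Q=P[m]; zc=Q[:,2].mean()
    def f(k):
        a=np.array([k[2],k[3],1]);a/=np.linalg.norm(a); w=Q-[k[0],k[1],zc]
        return np.linalg.norm(np.cross(w,a),axis=1)-.028
    k=least_squares(f,[*c,0,0],loss='soft_l1',f_scale=.002).x
    print(cam,len(Q),'centre',np.round(k[:2],4),'at z',round(zc,3),'axis tilt deg x,y',np.round(np.degrees(k[2:]),1),'z range',np.round(np.percentile(Q[:,2],[1,99]),3))
E
python3 -c "
from h import *
tilt('side',(.528,-.30)); tilt('side',(.64,.16),.04,.005)
togo(.5274,-.3045,.2868)"
```

```text
side 1722 centre [ 0.5233 -0.3035] at z 0.27 axis tilt deg x,y [-2.  -2.2] z range [0.101 0.491]
side 357 centre [0.6406 0.1623] at z 0.037 axis tilt deg x,y [-0.1 -0.9] z range [0.006 0.058]
t 9.7 tcp [ 0.5284 -0.3001  0.2913] tool units [-0.148 -0.033  0.15 ] f [-0.66  0.24 -2.55] w 0.659
turn units [ 0.004  0.001 -0.003]
```

```bash
sed -i 's/&(P\[:,2\]>zmin)/\&(P[:,2]>zmin)\&(P[:,2]<zmax)/; s/zmin=.1)/zmin=.06,zmax=.15)/' h.py; python3 -c "
from h import *
tilt('side',(.528,-.30))"
```

```text
side 903 centre [ 0.5283 -0.2975] at z 0.117 axis tilt deg x,y [-0.3  0.3] z range [0.088 0.143]
```

The fit shows the tin is upright, so the apparent lean is only perspective. It is centred on the board, so I lower and release.

Emit:
{"api": "apply_moves", "payload": {
  "deltas": [
    {"jaw": 1, "x": 0, "y": 0, "z": 0.08, "ax": 0, "ay": 0, "az": 0},
    {"jaw": 1, "x": 0, "y": 0, "z": 0.06, "ax": 0, "ay": 0, "az": 0},
    {"jaw": 1, "x": 0, "y": 0, "z": 0.03, "ax": 0, "ay": 0, "az": 0},
    {"jaw": 1, "x": 0, "y": 0, "z": 0, "ax": 0, "ay": 0, "az": 0},
    {"jaw": 0, "x": 0, "y": 0, "z": 0, "ax": 0, "ay": 0, "az": 0},
    {"jaw": 0, "x": 0, "y": 0, "z": 0, "ax": 0, "ay": 0, "az": 0},
    {"jaw": 0, "x": 0, "y": 0, "z": 0, "ax": 0, "ay": 0, "az": 0},
    {"jaw": 0, "x": 0, "y": 0, "z": 0, "ax": 0, "ay": 0, "az": 0},
    {"jaw": 0, "x": 0, "y": 0, "z": -0.4, "ax": 0, "ay": 0, "az": 0},
    {"jaw": 0, "x": 0, "y": 0, "z": -0.8, "ax": 0, "ay": 0, "az": 0}
  ]
}}

```text
t: 11.0
tcp_pos: [0.5281, -0.2999, 0.3221]
orientation: [-0.001, 0.707, 0.707, -0.0]
ft_force: [0.5, -0.9, -0.2]
gripper_width: 1.002
gripper_force: 0.0
```

```bash
python3 -c "
from h import *
tilt('side',(.528,-.30))
togo(.445,.0725,.2065)"
```

```text
side 1024 centre [ 0.5283 -0.2975] at z 0.115 axis tilt deg x,y [0.1 0. ] z range [0.084 0.138]
t 11.05 tcp [ 0.5291 -0.3009  0.326 ] tool units [12.451 -2.828  3.947] f [ 0.42 -1.17  2.16] w 0.999
turn units [ 0.031  0.014 -0.005]
```

Emit:
{"api": "apply_moves", "payload": {
  "deltas": [
    {"jaw": 0, "x": 0, "y": 0, "z": -0.9, "ax": 0, "ay": 0, "az": 0},
    {"jaw": 0, "x": 0.5, "y": 0, "z": -0.6, "ax": 0, "ay": 0, "az": 0},
    {"jaw": 0, "x": 1, "y": -0.2, "z": 0, "ax": 0, "ay": 0, "az": 0},
    {"jaw": 0, "x": 1, "y": -0.3, "z": 0, "ax": 0, "ay": 0, "az": 0},
    {"jaw": 0, "x": 1, "y": -0.3, "z": 0, "ax": 0, "ay": 0, "az": 0},
    {"jaw": 0, "x": 1, "y": -0.3, "z": 0, "ax": 0, "ay": 0, "az": 0},
    {"jaw": 0, "x": 1, "y": -0.3, "z": 0, "ax": 0, "ay": 0, "az": 0},
    {"jaw": 0, "x": 1, "y": -0.3, "z": 0, "ax": 0, "ay": 0, "az": 0},
    {"jaw": 0, "x": 1, "y": -0.3, "z": 0, "ax": 0, "ay": 0, "az": 0},
    {"jaw": 0, "x": 1, "y": -0.3, "z": 0, "ax": 0, "ay": 0, "az": 0}
  ]
}}

```text
t: 12.3
tcp_pos: [0.4587, -0.0431, 0.3673]
orientation: [-0.0, 0.707, 0.707, 0.0]
ft_force: [0.6, 0.9, -0.1]
gripper_width: 1.003
gripper_force: 0.0
```

Emit:
{"api": "apply_moves", "payload": {
  "deltas": [
    {"jaw": 0, "x": 1, "y": -0.3, "z": 0, "ax": 0, "ay": 0, "az": 0},
    {"jaw": 0, "x": 1, "y": -0.23, "z": 0, "ax": 0, "ay": 0, "az": 0},
    {"jaw": 0, "x": 1, "y": 0, "z": 0.3, "ax": 0, "ay": 0, "az": 0},
    {"jaw": 0, "x": 0.7, "y": 0, "z": 0.5, "ax": 0, "ay": 0, "az": 0},
    {"jaw": 0, "x": 0.25, "y": 0, "z": 0.6, "ax": 0, "ay": 0, "az": 0},
    {"jaw": 0, "x": 0, "y": 0, "z": 0.6, "ax": 0, "ay": 0, "az": 0},
    {"jaw": 0, "x": 0, "y": 0, "z": 0.5, "ax": 0, "ay": 0, "az": 0},
    {"jaw": 0, "x": 0, "y": 0, "z": 0.2, "ax": 0, "ay": 0, "az": 0},
    {"jaw": 0, "x": 0, "y": 0, "z": 0, "ax": 0, "ay": 0, "az": 0},
    {"jaw": 0, "x": 0, "y": 0, "z": 0, "ax": 0, "ay": 0, "az": 0}
  ]
}}

```text
t: 13.55
tcp_pos: [0.4438, 0.0735, 0.2863]
orientation: [0.0, 0.707, 0.707, 0.0]
ft_force: [-0.3, 0.1, 0.1]
gripper_width: 1.002
gripper_force: 0.0
```

```bash
python3 -c "
from h import *
togo(.445,.0725,.2065)"
```

```text
t 13.55 tcp [0.4438 0.0735 0.2863] tool units [-0.033  0.037  2.661] f [-0.29  0.07  0.13] w 1.002
turn units [ 0.007 -0.003 -0.005]
```

Emit:
{"api": "apply_moves", "payload": {
  "deltas": [
    {"jaw": 0, "x": -0.03, "y": 0.04, "z": 0.8, "ax": 0, "ay": 0, "az": 0},
    {"jaw": 0, "x": 0, "y": 0, "z": 0.8, "ax": 0, "ay": 0, "az": 0},
    {"jaw": 0, "x": 0, "y": 0, "z": 0.7, "ax": 0, "ay": 0, "az": 0},
    {"jaw": 0, "x": 0, "y": 0, "z": 0.36, "ax": 0, "ay": 0, "az": 0},
    {"jaw": 0, "x": 0, "y": 0, "z": 0, "ax": 0, "ay": 0, "az": 0},
    {"jaw": 1, "x": 0, "y": 0, "z": 0, "ax": 0, "ay": 0, "az": 0},
    {"jaw": 1, "x": 0, "y": 0, "z": 0, "ax": 0, "ay": 0, "az": 0},
    {"jaw": 1, "x": 0, "y": 0, "z": 0, "ax": 0, "ay": 0, "az": 0},
    {"jaw": 1, "x": 0, "y": 0, "z": 0, "ax": 0, "ay": 0, "az": 0},
    {"jaw": 1, "x": 0, "y": 0, "z": 0, "ax": 0, "ay": 0, "az": 0}
  ]
}}

```text
t: 14.8
tcp_pos: [0.4452, 0.0727, 0.2072]
orientation: [0.0, 0.707, 0.707, 0.001]
ft_force: [-0.8, -0.3, 6.0]
gripper_width: 0.65
gripper_force: 62.7
```

Emit:
{"api": "apply_moves", "payload": {
  "deltas": [
    {"jaw": 1, "x": 0, "y": 0, "z": -0.3, "ax": 0, "ay": 0, "az": 0},
    {"jaw": 1, "x": 0, "y": 0, "z": -0.8, "ax": 0, "ay": 0, "az": 0},
    {"jaw": 1, "x": 0, "y": 0, "z": -0.9, "ax": 0, "ay": 0, "az": 0},
    {"jaw": 1, "x": 0, "y": 0, "z": -0.9, "ax": 0, "ay": 0, "az": 0},
    {"jaw": 1, "x": 0, "y": 0, "z": -0.9, "ax": 0, "ay": 0, "az": 0},
    {"jaw": 1, "x": 0, "y": 0, "z": -0.6, "ax": 0, "ay": 0, "az": 0},
    {"jaw": 1, "x": 0, "y": 0, "z": -0.3, "ax": 0, "ay": 0, "az": 0},
    {"jaw": 1, "x": 0, "y": 0, "z": 0, "ax": 0, "ay": 0, "az": 0},
    {"jaw": 1, "x": 0, "y": 0, "z": 0, "ax": 0, "ay": 0, "az": 0},
    {"jaw": 1, "x": 0, "y": 0, "z": 0, "ax": 0, "ay": 0, "az": 0}
  ]
}}

```text
t: 16.05
tcp_pos: [0.4445, 0.0726, 0.3464]
orientation: [-0.0, 0.707, 0.707, -0.001]
ft_force: [-0.5, -0.3, -1.5]
gripper_width: 0.654
gripper_force: 64.0
```

```bash
python3 -c "
from h import *
togo(.558,-.168,.2868)
tilt('side',(.445,.0725))
print(status.observe()['ft_force'])"
```

```text
t 16.05 tcp [0.4445 0.0726 0.3464] tool units [-8.016  3.79   1.986] f [-0.53 -0.28 -1.46] w 0.654
turn units [-0.01   0.005 -0.003]
side 58 centre [0.4489 0.0755] at z 0.145 axis tilt deg x,y [-30.1 -18.7] z range [0.142 0.148]
[-0.28334027  0.8311589  -2.65353973]
```

The force is about 2 N, so this one is light too, and B should be the full tin. I place this one on the near end of the ledge.

Emit:
{"api": "apply_moves", "payload": {
  "deltas": [
    {"jaw": 1, "x": -0.5, "y": 0.3, "z": 0, "ax": 0, "ay": 0, "az": 0},
    {"jaw": 1, "x": -1, "y": 0.6, "z": 0, "ax": 0, "ay": 0, "az": 0},
    {"jaw": 1, "x": -1, "y": 0.6, "z": 0, "ax": 0, "ay": 0, "az": 0},
    {"jaw": 1, "x": -1, "y": 0.6, "z": 0, "ax": 0, "ay": 0, "az": 0},
    {"jaw": 1, "x": -1, "y": 0.6, "z": 0, "ax": 0, "ay": 0, "az": 0},
    {"jaw": 1, "x": -1, "y": 0.6, "z": 0, "ax": 0, "ay": 0, "az": 0},
    {"jaw": 1, "x": -1, "y": 0.35, "z": 0, "ax": 0, "ay": 0, "az": 0},
    {"jaw": 1, "x": -0.8, "y": 0.15, "z": 0, "ax": 0, "ay": 0, "az": 0},
    {"jaw": 1, "x": -0.5, "y": 0, "z": 0, "ax": 0, "ay": 0, "az": 0},
    {"jaw": 1, "x": -0.2, "y": 0, "z": 0.2, "ax": 0, "ay": 0, "az": 0}
  ]
}}

```text
t: 17.35
tcp_pos: [0.5585, -0.1682, 0.3409]
orientation: [0.0, 0.708, 0.707, 0.0]
ft_force: [0.4, 0.0, -2.1]
gripper_width: 0.65
gripper_force: 64.0
```

Emit:
{"api": "apply_moves", "payload": {
  "deltas": [
    {"jaw": 1, "x": 0, "y": 0, "z": 0.4, "ax": 0, "ay": 0, "az": 0},
    {"jaw": 1, "x": 0, "y": 0, "z": 0.4, "ax": 0, "ay": 0, "az": 0},
    {"jaw": 1, "x": 0, "y": 0, "z": 0.4, "ax": 0, "ay": 0, "az": 0},
    {"jaw": 1, "x": 0, "y": 0, "z": 0.2, "ax": 0, "ay": 0, "az": 0},
    {"jaw": 1, "x": 0, "y": 0, "z": 0.15, "ax": 0, "ay": 0, "az": 0},
    {"jaw": 1, "x": 0, "y": 0, "z": 0.1, "ax": 0, "ay": 0, "az": 0},
    {"jaw": 1, "x": 0, "y": 0, "z": 0, "ax": 0, "ay": 0, "az": 0},
    {"jaw": 1, "x": 0, "y": 0, "z": 0, "ax": 0, "ay": 0, "az": 0}
  ]
}}

```text
$.deltas: bad value
```

```bash
python3 -c "
from h import *
togo(.558,-.168,.2868)
tilt('side',(.558,-.168))
tilt('side',(.528,-.298))"
```

```text
t 17.35 tcp [ 0.5585 -0.1682  0.3409] tool units [ 0.005 -0.016  1.802] f [ 0.42  0.04 -2.12] w 0.65
turn units [ 0.001  0.    -0.01 ]
side 89 centre [ 0.5585 -0.1665] at z 0.142 axis tilt deg x,y [-1.7  3.2] z range [0.136 0.15 ]
side 1026 centre [ 0.5283 -0.2975] at z 0.115 axis tilt deg x,y [-0.2  0.2] z range [0.084 0.138]
```

Emit:
{"api": "apply_moves", "payload": {
  "deltas": [
    {"jaw": 1, "x": 0, "y": 0, "z": 0.5, "ax": 0, "ay": 0, "az": 0},
    {"jaw": 1, "x": 0, "y": 0, "z": 0.5, "ax": 0, "ay": 0, "az": 0},
    {"jaw": 1, "x": 0, "y": 0, "z": 0.4, "ax": 0, "ay": 0, "az": 0},
    {"jaw": 1, "x": 0, "y": 0, "z": 0.2, "ax": 0, "ay": 0, "az": 0},
    {"jaw": 1, "x": 0, "y": 0, "z": 0.1, "ax": 0, "ay": 0, "az": 0},
    {"jaw": 1, "x": 0, "y": 0, "z": 0.07, "ax": 0, "ay": 0, "az": 0},
    {"jaw": 1, "x": 0, "y": 0, "z": 0.04, "ax": 0, "ay": 0, "az": 0},
    {"jaw": 1, "x": 0, "y": 0, "z": 0, "ax": 0, "ay": 0, "az": 0},
    {"jaw": 1, "x": 0, "y": 0, "z": 0, "ax": 0, "ay": 0, "az": 0},
    {"jaw": 1, "x": 0, "y": 0, "z": 0, "ax": 0, "ay": 0, "az": 0}
  ]
}}

```text
t: 18.7
tcp_pos: [0.5588, -0.1675, 0.2872]
orientation: [0.0, 0.707, 0.707, 0.0]
ft_force: [-1.3, -0.1, 2.1]
gripper_width: 0.649
gripper_force: 64.3
```

```bash
python3 -c "
from h import *
togo(.558,-.168,.2868)
tilt('side',(.558,-.168))"
```

```text
t 18.7 tcp [ 0.5588 -0.1675  0.2872] tool units [-0.016 -0.026  0.014] f [-1.3  -0.08  2.14] w 0.649
turn units [ 0.005  0.    -0.002]
side 701 centre [ 0.5586 -0.1659] at z 0.114 axis tilt deg x,y [-0.4 -0. ] z range [0.084 0.138]
```

It rests on the ledge: the wrist force now pushes upward. I release and rise.

Emit:
{"api": "apply_moves", "payload": {
  "deltas": [
    {"jaw": 0, "x": 0, "y": 0, "z": 0, "ax": 0, "ay": 0, "az": 0},
    {"jaw": 0, "x": 0, "y": 0, "z": 0, "ax": 0, "ay": 0, "az": 0},
    {"jaw": 0, "x": 0, "y": 0, "z": 0, "ax": 0, "ay": 0, "az": 0},
    {"jaw": 0, "x": 0, "y": 0, "z": 0, "ax": 0, "ay": 0, "az": 0},
    {"jaw": 0, "x": 0, "y": 0, "z": -0.4, "ax": 0, "ay": 0, "az": 0},
    {"jaw": 0, "x": 0, "y": 0, "z": -0.8, "ax": 0, "ay": 0, "az": 0},
    {"jaw": 0, "x": 0, "y": 0, "z": -0.9, "ax": 0, "ay": 0, "az": 0},
    {"jaw": 0, "x": 0, "y": 0, "z": -0.7, "ax": 0, "ay": 0, "az": 0},
    {"jaw": 0, "x": 0, "y": 0, "z": -0.2, "ax": 0, "ay": 0, "az": 0},
    {"jaw": 0, "x": 0, "y": 0, "z": 0, "ax": 0, "ay": 0, "az": 0}
  ]
}}

```text
t: 20.0
tcp_pos: [0.5586, -0.1674, 0.3771]
orientation: [0.0, 0.707, 0.707, 0.0]
ft_force: [-0.0, 1.0, -0.5]
gripper_width: 1.001
gripper_force: 0.0
```

```bash
python3 -c "
from h import *
togo(.640,.1605,.2065)
tilt('side',(.558,-.168));tilt('side',(.528,-.298));tilt('side',(.64,.1605),.04,.005)"
```

```text
t 20.0 tcp [ 0.5586 -0.1674  0.3771] tool units [10.929  2.707  5.689] f [-0.04  0.97 -0.5 ] w 1.001
turn units [ 0.005 -0.001 -0.002]
side 785 centre [ 0.5586 -0.166 ] at z 0.115 axis tilt deg x,y [-0.2 -0.4] z range [0.084 0.138]
side 1027 centre [ 0.5282 -0.2975] at z 0.115 axis tilt deg x,y [-0.1 -0. ] z range [0.084 0.138]
side 358 centre [0.6405 0.1626] at z 0.036 axis tilt deg x,y [-0.2  0.4] z range [0.006 0.058]
```

Emit:
{"api": "apply_moves", "payload": {
  "deltas": [
    {"jaw": 0, "x": 0.6, "y": 0.1, "z": 0, "ax": 0, "ay": 0, "az": 0},
    {"jaw": 0, "x": 1, "y": 0.3, "z": 0, "ax": 0, "ay": 0, "az": 0},
    {"jaw": 0, "x": 1, "y": 0.3, "z": 0, "ax": 0, "ay": 0, "az": 0},
    {"jaw": 0, "x": 1, "y": 0.3, "z": 0, "ax": 0, "ay": 0, "az": 0},
    {"jaw": 0, "x": 1, "y": 0.3, "z": 0, "ax": 0, "ay": 0, "az": 0},
    {"jaw": 0, "x": 1, "y": 0.3, "z": 0, "ax": 0, "ay": 0, "az": 0},
    {"jaw": 0, "x": 1, "y": 0.3, "z": 0, "ax": 0, "ay": 0, "az": 0},
    {"jaw": 0, "x": 1, "y": 0.3, "z": 0, "ax": 0, "ay": 0, "az": 0},
    {"jaw": 0, "x": 1, "y": 0.3, "z": 0, "ax": 0, "ay": 0, "az": 0},
    {"jaw": 0, "x": 1, "y": 0.2, "z": 0, "ax": 0, "ay": 0, "az": 0}
  ]
}}

```text
t: 21.4
tcp_pos: [0.6396, 0.1233, 0.3761]
orientation: [-0.0, 0.707, 0.707, -0.0]
ft_force: [0.2, -0.4, -0.1]
gripper_width: 1.004
gripper_force: 0.0
```

Emit:
{"api": "apply_moves", "payload": {
  "deltas": [
    {"jaw": 0, "x": 0.8, "y": 0, "z": 0, "ax": 0, "ay": 0, "az": 0},
    {"jaw": 0, "x": 0.5, "y": 0, "z": 0.2, "ax": 0, "ay": 0, "az": 0},
    {"jaw": 0, "x": 0.05, "y": 0, "z": 0.5, "ax": 0, "ay": 0, "az": 0},
    {"jaw": 0, "x": 0, "y": 0, "z": 0.6, "ax": 0, "ay": 0, "az": 0},
    {"jaw": 0, "x": 0, "y": 0, "z": 0.6, "ax": 0, "ay": 0, "az": 0},
    {"jaw": 0, "x": 0, "y": 0, "z": 0.6, "ax": 0, "ay": 0, "az": 0},
    {"jaw": 0, "x": 0, "y": 0, "z": 0.3, "ax": 0, "ay": 0, "az": 0},
    {"jaw": 0, "x": 0, "y": 0, "z": 0.1, "ax": 0, "ay": 0, "az": 0},
    {"jaw": 0, "x": 0, "y": 0, "z": 0, "ax": 0, "ay": 0, "az": 0},
    {"jaw": 0, "x": 0, "y": 0, "z": 0, "ax": 0, "ay": 0, "az": 0}
  ]
}}

```text
t: 22.65
tcp_pos: [0.64, 0.1611, 0.2905]
orientation: [0.0, 0.707, 0.707, 0.001]
ft_force: [-0.0, -0.0, 0.9]
gripper_width: 0.996
gripper_force: 0.0
```

```bash
python3 -c "
from h import *
togo(.640,.1605,.2065)"
```

```text
t 22.65 tcp [0.64   0.1611 0.2905] tool units [-0.023 -0.004  2.801] f [-0.03 -0.01  0.93] w 0.996
turn units [ 0.009 -0.003 -0.002]
```

Emit:
{"api": "apply_moves", "payload": {
  "deltas": [
    {"jaw": 0, "x": 0, "y": 0, "z": 0.8, "ax": 0, "ay": 0, "az": 0},
    {"jaw": 0, "x": 0, "y": 0, "z": 0.8, "ax": 0, "ay": 0, "az": 0},
    {"jaw": 0, "x": 0, "y": 0, "z": 0.8, "ax": 0, "ay": 0, "az": 0},
    {"jaw": 0, "x": 0, "y": 0, "z": 0.4, "ax": 0, "ay": 0, "az": 0},
    {"jaw": 0, "x": 0, "y": 0, "z": 0, "ax": 0, "ay": 0, "az": 0},
    {"jaw": 1, "x": 0, "y": 0, "z": 0, "ax": 0, "ay": 0, "az": 0},
    {"jaw": 1, "x": 0, "y": 0, "z": 0, "ax": 0, "ay": 0, "az": 0},
    {"jaw": 1, "x": 0, "y": 0, "z": 0, "ax": 0, "ay": 0, "az": 0},
    {"jaw": 1, "x": 0, "y": 0, "z": 0, "ax": 0, "ay": 0, "az": 0},
    {"jaw": 1, "x": 0, "y": 0, "z": 0, "ax": 0, "ay": 0, "az": 0}
  ]
}}

```text
t: 23.9
tcp_pos: [0.6405, 0.1611, 0.2074]
orientation: [0.001, 0.707, 0.707, 0.001]
ft_force: [1.0, 0.5, 6.5]
gripper_width: 0.658
gripper_force: 63.9
```

Emit:
{"api": "apply_moves", "payload": {
  "deltas": [
    {"jaw": 1, "x": 0, "y": 0, "z": -0.3, "ax": 0, "ay": 0, "az": 0},
    {"jaw": 1, "x": 0, "y": 0, "z": -0.7, "ax": 0, "ay": 0, "az": 0},
    {"jaw": 1, "x": 0, "y": 0, "z": -0.9, "ax": 0, "ay": 0, "az": 0},
    {"jaw": 1, "x": 0, "y": 0, "z": -0.9, "ax": 0, "ay": 0, "az": 0},
    {"jaw": 1, "x": 0, "y": 0, "z": -0.9, "ax": 0, "ay": 0, "az": 0},
    {"jaw": 1, "x": 0, "y": 0, "z": -0.9, "ax": 0, "ay": 0, "az": 0},
    {"jaw": 1, "x": 0, "y": 0, "z": -0.8, "ax": 0, "ay": 0, "az": 0},
    {"jaw": 1, "x": 0, "y": 0, "z": -0.3, "ax": 0, "ay": 0, "az": 0},
    {"jaw": 1, "x": 0, "y": 0, "z": 0, "ax": 0, "ay": 0, "az": 0},
    {"jaw": 1, "x": 0, "y": 0, "z": 0, "ax": 0, "ay": 0, "az": 0}
  ]
}}

```text
t: 25.15
tcp_pos: [0.6392, 0.1611, 0.3755]
orientation: [-0.001, 0.707, 0.707, -0.001]
ft_force: [-1.1, 1.0, -8.4]
gripper_width: 0.661
gripper_force: 65.5
```

```bash
python3 -c "
from h import *
togo(.640,.1605,.2065)
save('top','end_top.png');print(status.observe()['ft_force'])
tilt('side',(.64,.161),.04,.14,.23)
p,d=save('side','end_side.png');print(status.observe()['ft_force'],status.observe()['gripper_width'])"
```

```text
t 25.15 tcp [0.6392 0.1611 0.3755] tool units [-0.016  0.038  5.634] f [-1.06  1.02 -8.37] w 0.661
turn units [-0.016  0.005 -0.002]
[ 0.29941295  0.26120422 -6.38906851]
side 469 centre [0.6385 0.162 ] at z 0.202 axis tilt deg x,y [-0.1 -0.2] z range [0.171 0.226]
[ 0.29047559  0.31207553 -6.49121868] 0.658840809486539
```

View pics/end_side.png

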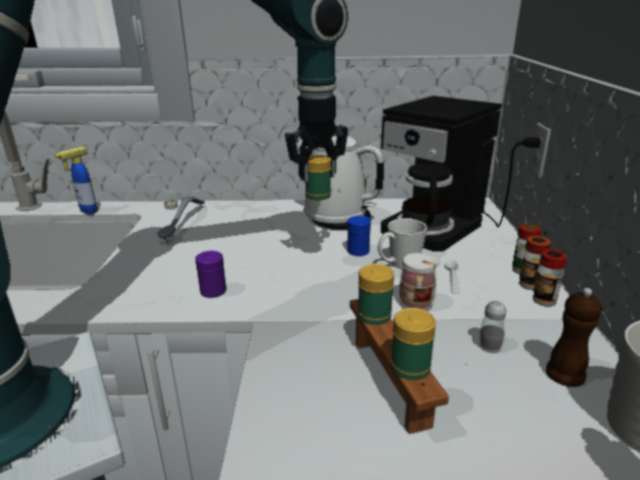

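The side view shows two tins upright on the ledge at (375,295) and (413,343). The full one is held upright at (318,178) and pulls about 6.4 N, with its underside about 17 cm up. The mug, jar and shaker have not moved.

```bash
python3 -c "
from plant import ctrl
print(ctrl.finish_job())"
```

```text
the job is handed in; nothing more can be done
None
```

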